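# Sort the paint pots: full ones onto the spinner, dried-out ones into the box

### The job

Feel by weight which of the paint pots on the mat are full and which have dried out. Stand each full pot on the spinner, on the spot of its cap's colour, without letting the spinner turn away from its pointer, and put the dried-out pots into the empty compartment of the wooden box; when all of those are in, shut the lid fully. Leave the magnifier, the jar and the cutting tile where they are.

Things in the scene. Friction and masses are not known exactly. Their poses are not given: they have to be found in the camera images.
- pot_1: a round paint pot with a red cap and an opaque white body, 48 mm across and 48 mm tall, standing on the mat (None if it is not there today). It is either full (about 190 g, heavy metallic paint) or dried out (about 45 g), each within a tenth; this cannot be seen, only felt by its weight when lifted. Origin: centre of its underside, z up.
- pot_2: a round paint pot with a red cap and an opaque white body, 48 mm across and 48 mm tall, standing on the mat (None if it is not there today). It is either full (about 190 g, heavy metallic paint) or dried out (about 45 g), each within a tenth; this cannot be seen, only felt by its weight when lifted. Origin: centre of its underside, z up.
- pot_3: a round paint pot with a yellow cap and an opaque white body, 48 mm across and 48 mm tall, standing on the mat (None if it is not there today). It is either full (about 190 g, heavy metallic paint) or dried out (about 45 g), each within a tenth; this cannot be seen, only felt by its weight when lifted. Origin: centre of its underside, z up.
- pot_4: a round paint pot with a yellow cap and an opaque white body, 48 mm across and 48 mm tall, standing on the mat (None if it is not there today). It is either full (about 190 g, heavy metallic paint) or dried out (about 45 g), each within a tenth; this cannot be seen, only felt by its weight when lifted. Origin: centre of its underside, z up.
- pot_5: a round paint pot with a blue cap and an opaque white body, 48 mm across and 48 mm tall, standing on the mat (None if it is not there today). It is either full (about 190 g, heavy metallic paint) or dried out (about 45 g), each within a tenth; this cannot be seen, only felt by its weight when lifted. Origin: centre of its underside, z up.
- pot_6: a round paint pot with a blue cap and an opaque white body, 48 mm across and 48 mm tall, standing on the mat (None if it is not there today). It is either full (about 190 g, heavy metallic paint) or dried out (about 45 g), each within a tenth; this cannot be seen, only felt by its weight when lifted. Origin: centre of its underside, z up.
- mark_red (a point): centre of the red round spot, 62 mm across, printed on the top of the turntable (30 mm above the table), 65 mm from its axis. The three spots are 110 to 130 degrees apart.
- mark_yellow (a point): centre of the yellow round spot, 62 mm across, printed on the top of the turntable (30 mm above the table), 65 mm from its axis. The three spots are 110 to 130 degrees apart.
- mark_blue (a point): centre of the blue round spot, 62 mm across, printed on the top of the turntable (30 mm above the table), 65 mm from its axis. The three spots are 110 to 130 degrees apart.
- spinner: the fixed black foot of the display spinner, origin on the table at the turntable's axis; its x axis points towards its tongue with the white pointer, which reaches 163 mm from the axis and is 15 mm high. Above it the heavy grey iron turntable, 270 mm across, 4 kg, its top 30 mm above the table, turns freely: a push of 0.35 N at its rim moves it.
- spinner_disc (a joint): angle of the turntable (rad, counter-clockwise from above); 0 when its white line stands at the pointer, as it does at the start.
- box: the wooden box, fixed, 200 mm (its x) by 250 mm (its y) by 66 mm high, walls and floor 6 mm; origin under its centre. Its x axis points to the hinged side, which is the side away from the robot's centre line. The half next to the hinge is filled by a rack of small pots, the other half is an empty compartment.
- tray (a point): centre of the floor of the box's empty compartment, 6 mm above the table; axes as the box. The compartment is 118 mm along x, 238 mm along y and 60 mm deep.
- lid (a joint): opening angle of the box's lid (rad): 0 shut, about 1.6 upright at the start, 1.9 at most. The hinge is stiff (about 0.3 N m, so 2 to 4 N near the free edge): the lid stays where it is left and must be pushed all the way down.
- lid_hinge (a point): middle of the lid's hinge line, on the top of the box's hinged side; the line runs along the box's y axis. The lid is 8 mm thick, 200 mm from hinge to free edge and 250 mm wide, with a small black knob on its outer face, 35 mm high, on its middle line 170 mm from the hinge.
- mat: grey silicone mat, fixed, 320 x 240 x 2 mm, origin under its centre.
- magnifier: chrome desk magnifier on a lever stand, 210 mm tall, loose bystander; origin under its foot of 100 mm across, the lens stands out 110 mm along its -x axis.
- jar: glass jar with brushes, 72 mm across, 100 mm tall (brushes to 195 mm), loose bystander; origin under its centre.
- tile: green plastic cutting tile, 130 x 180 x 6 mm, loose bystander; origin under its centre.
Mind the look-alikes: they are no part of the job. Leave any black or grey look-alike of the pot_2 alone. What is shaped like the pot_6 but turquoise is not meant.

How it is judged:
By the outcome, as a careful person would: the job done as asked, in the order asked, and still so for the second after the job is handed in, with the robot touching nothing.
Of pot_1, pot_2, pot_3, pot_4, pot_5, pot_6 only 4 to 5 are there at a start; the rules pass over those that are not, and their reading is None.
At some moment in a run one of pot_1, pot_2, pot_3, pot_4, pot_5, pot_6 may be knocked a few centimetres aside while the robot is not near it.
It also fails if it takes over 210 s, if anything falls off the work surface, if the arm or the gripper's body presses on something with over 40 N, if the wrist force passes 120 N, or if a joint passes its speed limit or range.

### The arm

A 6-joint arm with a two-finger parallel gripper is mounted at the origin on the work surface. World frame = base frame: x ahead of the robot, y to its left, z up, the work surface at z = 0. Lengths are in mm, angles in rad, forces in N, time in s.
With the tool pointing down it reaches from about 350 to 875 mm from the base axis. Payload 4.2 kg.
Tool frame: the origin (TCP) lies at the very end of the fingers, on their centre line; the grasp point (between the pads) lies arm.grip_depth behind it (arm.grip_depth is the distance from the TCP to the grasp point, in mm); z points along the fingers, y is the direction in which the jaws open and shut (so a half turn about z gives the same grasp; the last joint's range is limited). The gripper opens to 85 mm and grips with 20 to 120 N. Pads are 22 mm wide; open, the fingers measure 114 mm over their backs; the gripper's body (76 mm by 85 mm) begins 54 mm behind the grasp point. The pads swing forward as they close: fully open they stand 13 mm farther back than shut.
Start: joints at [1.569, 0.385, 0.008, 0, -1.194, -0.259], TCP at [161.127, 603.852, 231.312] pointing down, gripper open.
Joint ranges: [-3.14, 3.14], [-1.21, 2.06], [-1.07, 1.41], [-3.16, 2.05], [-2.99, -0.16], [-3.1, 3.1]. Speed limits (rad/s): [2.79, 2.79, 3.14, 3.14, 3.14, 3.14].

### API

Orientations are given as a unit quaternion [x, y, z, w].
In Python, from bench import arm, optics, workorder gives the robot as it stands. The module is installed in compiled form; this text tells all that it offers.
- The arm moves only by the tool play_rows, never from a script. Its arguments are lists of equal length, an entry for each row: "travel": the shift along the tool's x, y, z in m, a list of three; "rotation": the turn, a rotation vector about the tool's x, y, z in rad, a list of three; "grip": the opening, from 0 (shut) to 1 (fully open). In form: {"travel": [[x, y, z], ...], "rotation": [[rx, ry, rz], ...], "grip": [grip, ...]}. A call has 1 to 12 rows; each row shifts and turns the commanded pose from where the row before left it, along the tool's axes as they then stand; what a row does not reach is not made up. A row lasts 1/12 s, in which the tool goes at most 41.7 mm and 7.16 degrees, less where a joint would pass 70% of its speed; a pose out of reach is approached as far as the arm can. A call is refused whole if a number of a shift passes 0.0417 or a number of a turn 0.125, either way. A call with a gripper value outside its range is refused whole. The fingers move at their own pace and stop on an object; the grip force is fixed at half the most. Time passes only in rows, so rows that do not move let the fingers close. It gives the time, the measured TCP pose, the force and the opening at its end, in the units of the state.
- arm.read_state(): the state, without advancing time (a new reading comes with each control period).
- optics.get_image(name): name is "side" or "top" or "wrist"; returns a dict with "image" (420x560x3 uint8, blue, green, red), "depth" (420x560 float32, mm along the optical axis (not along the pixel's ray), 0 where there is no reading), "camera_matrix" (3x3 intrinsics, pixels), "R" (3x3) and "t" (3): a world point X has camera coordinates R X + t; the wrist camera has in their place "hand_eye" (4x4, takes a point from camera to tool coordinates, whose origin is the TCP and whose axes are the flange's). Camera axes: x right, y down, z forward; pixel columns grow to the right and rows downward; lengths in mm; the calibration is good to about 2 mm. A picture is of the moment at which its call begins: read the wrist's pose just before it.
- workorder.job_done(): hands the job in, once; it reports no verdict.
The state is a dict: "clock": time; "joints": joint angles; "joint_vel": joint speeds; "joint_efforts": joint torques, N m; "position": TCP position; "ee_rot": TCP orientation; "contact_force": force on the tool from outside, world axes, zero at the start; "wrist_torque": the same for the moment, N m; "gripper_width": finger opening in mm.
Only numpy, scipy, OpenCV 4.12 (cv2) and the standard library are available. Lean on these libraries where they do the work, as an engineer would, in place of code of your own. Each camera call takes 0.05 s, during which the arm holds its last target. There are 200 camera calls.

## Working session

There is one attempt and no reset: what is moved stays moved. The work goes in short steps, Python scripts to look and compute and a tool call to move; the robot and the scene stay as the last step left them, time stands still between calls to the robot, and variables do not carry over. Pictures are saved under pics/ and viewed, about 12 in all and at most 16, crops included, and the job is handed in when it is done.

Besides the shell and the picture viewer there is one more tool, called after ">>>" by a JSON object that holds its "fn" and its "kwargs". play_rows: Moves the arm, as the interface text tells. Its arguments: {"type":"object","properties":{"travel":{"type":"array","items":{"type":"array","items":{"type":"number"}}},"rotation":{"type":"array","items":{"type":"array","items":{"type":"number"}}},"grip":{"type":"array","items":{"type":"number"}}},"required":["travel","rotation","grip"]}

```bash
mkdir -p pics; python3 - <<'E'
from bench import arm, optics, workorder
import cv2,numpy as np
s=arm.read_state();print(s);print(arm.grip_depth)
for n in("top","side"):
    d=optics.get_image(n);cv2.imwrite(f"pics/{n}0.png",d["image"]);np.savez(f"{n}0.npz",**d)
    print(n,d["camera_matrix"],d["R"],d["t"])
d=optics.get_image("wrist");print(d["hand_eye"],d["camera_matrix"])
E
```

```text
{'clock': 0.0, 'joints': array([ 1.56858217e+00,  3.85584195e-01,  6.65546435e-03, -4.75126079e-04,
       -1.19403580e+00, -2.58633447e-01]), 'joint_vel': array([ 1.77092666e-05, -8.81541697e-04,  9.32448526e-04, -5.79911026e-05,
        3.70584816e-04, -1.60868504e-03]), 'joint_efforts': array([ 9.55571886e-04, -3.92285156e+01,  1.88407874e+01,  4.18619201e+00,
       -4.53966932e-03, -5.09730071e-06]), 'position': array([161.00467132, 603.30873837, 230.22005958]), 'ee_rot': array([ 9.91494857e-01, -1.30141174e-01, -8.03817203e-05,  1.10343557e-03]), 'contact_force': array([-0.3531305 ,  0.16212422,  0.45790415]), 'wrist_torque': array([-0.06381452,  0.0138664 , -0.01409575]), 'gripper_width': 85.66048894604225}
18.700000000000003
top [[431.68049004   0.         283.63563617]
 [  0.         431.68049004 205.53045657]
 [  0.           0.           1.        ]] [[-0.00736206 -0.99978813  0.01922234]
 [-0.99852348  0.00631541 -0.05395344]
 [ 0.05382061 -0.01959117 -0.99835842]] [ -68.19351325  547.37794712 1457.44822888]
side [[489.59403763   0.         269.14864285]
 [  0.         489.59403763 200.8230776 ]
 [  0.           0.           1.        ]] [[-0.99963854 -0.02678844  0.00227268]
 [-0.01968888  0.6718987  -0.74038131]
 [ 0.01830665 -0.74015844 -0.67218328]] [ 541.56416011  115.84874813 1370.16281431]
[[-9.92229552e-04 -9.61508382e-01 -2.74773812e-01  7.10505528e+01]
 [ 9.99998841e-01 -6.36848244e-04 -1.38256800e-03 -2.58602381e-01]
 [ 1.15436150e-03 -2.74774865e-01  9.61507900e-01 -1.42796261e+02]
 [ 0.00000000e+00  0.00000000e+00  0.00000000e+00  1.00000000e+00]] [[291.84692351   0.         281.12220024]
 [  0.         291.84692351 213.97168932]
 [  0.           0.           1.        ]]
```

View pics/top0.png

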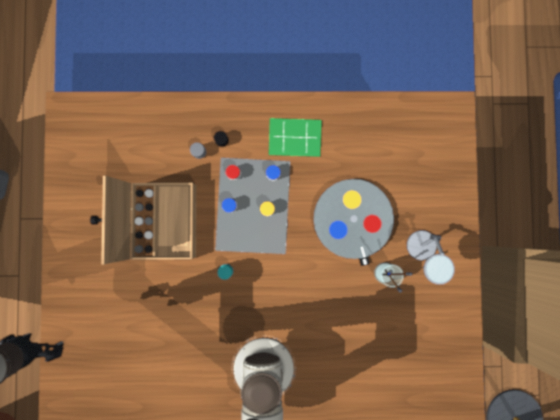

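View pics/side0.png

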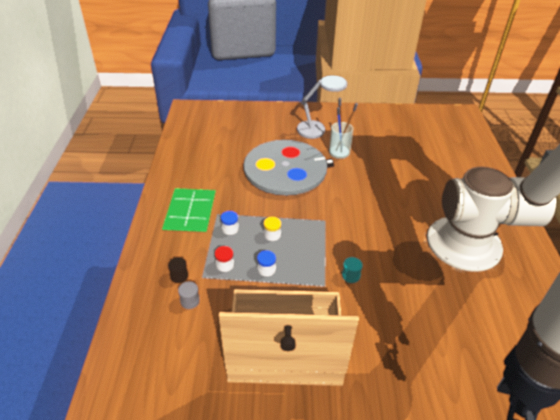

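The top view shows four pots on the mat: red at (233,172), blue at (273,172) and (229,206), and yellow at (267,209). The spinner spots are yellow (352,200), red (372,223) and blue (338,230), and the open box is on the left. The side view agrees.

```bash
cat > h.py <<'E'
from bench import arm, optics
import cv2,numpy as np
from scipy.spatial.transform import Rotation as Ro
def grab(n):
    s=arm.read_state(); d=optics.get_image(n)
    if n=="wrist":
        R=Ro.from_quat(s["ee_rot"]).as_matrix(); H=d["hand_eye"]
        Rc=R@H[:3,:3]; c=R@H[:3,3]+s["position"]
    else:
        Rc=d["R"].T; c=-Rc@d["t"]
    d["Rc"]=Rc; d["c"]=c; d["s"]=s
    return d
def cast(d,u,v,z):
    r=d["Rc"]@np.linalg.solve(d["camera_matrix"],[u,v,1.]); return d["c"]+r*(z-d["c"][2])/r[2]
def proj(d,X):
    p=d["camera_matrix"]@(d["Rc"].T@(np.array(X,float)-d["c"])); return p[:2]/p[2]
RNG=dict(red=[(0,8),(172,180)],yellow=[(22,34)],blue=[(105,125)])
def blobs(d,col,amin=40,z=None):
    h=cv2.cvtColor(d["image"],cv2.COLOR_BGR2HSV); m=0
    for a,b in RNG[col]: m=m|cv2.inRange(h,(a,150,70),(b,255,255))
    n,l,st,ce=cv2.connectedComponentsWithStats(m)
    return [(ce[i].round(1),int(st[i,4]),st[i,:4]) for i in range(1,n) if st[i,4]>=amin]
E
python3 - <<'E'
from h import *
np.set_printoptions(precision=1,suppress=True)
d=grab("top"); e=grab("side")
for c in RNG:
    for ce,a,b in blobs(d,c):
        if ce[1]<110: continue
        z=30 if ce[0]>310 else 50
        P=cast(d,*ce,z)
        print(c,ce,a,P,"depth",d["depth"][int(ce[1]),int(ce[0])],"side px",proj(e,P))
    print([ (list(x[0]),x[1]) for x in blobs(e,c) if x[0][1]<290 and x[0][1]>100])
for nm,px,z in [("disc c",(353.5,218),30),("ptr",(366,261),15),("box corners",(193,183),66),("",(193,259),66),("knobtop",(95,220),240),("lidtopL",(103,177),260),("lidtopR",(103,263),260),("",(134,182),66),("teal",(225,271),48),("mat",(221,159),2),("",(290,161),2),("",(285,253),2),("",(215,250),2),("jar",(390,275),100),("mag",(424,245),200),("lens",(439,268),200),("black",(221,138),48),("gray",(197,150),48)]:
    print(nm,cast(d,*px,z), d["depth"][px[1] if isinstance(px[1],int) else int(px[1]),int(px[0])])
E
```

```text
red [232.3 171.4] 132 [660.2  99.3  50. ] depth 1441.141 side px [222.7 251.7]
red [372.  223.3] 217 [ 484.  -370.3   30. ] depth 1458.8251 side px [289.5 151.4]
[([np.float64(290.2), np.float64(151.8)], 139), ([np.float64(223.3), np.float64(253.4)], 228)]
yellow [351.6 199.3] 204 [ 565.8 -302.3   30. ] depth 1464.4371 side px [264.2 163.5]
yellow [267.1 208. ] 135 [537.2 -16.2  50. ] depth 1437.4712 side px [271.  221.5]
[([np.float64(265.0), np.float64(163.9)], 164), ([np.float64(272.0), np.float64(223.4)], 191)]
blue [272.9 171.6] 136 [658.9 -36.2  50. ] depth 1437.5795 side px [227.9 215.6]
blue [228.6 204.7] 140 [549.  111.7  50. ] depth 1435.535 side px [265.2 256.2]
blue [337.9 229.3] 230 [ 464.6 -254.3   30. ] depth 1454.3964 side px [295.7 173.5]
[([np.float64(296.6), np.float64(173.9)], 163), ([np.float64(228.7), np.float64(217.7)], 162), ([np.float64(265.8), np.float64(257.9)], 216)]
disc c [ 502.4 -307.8   30. ] 1461.9926
ptr [ 356.2 -350.8   15. ] 1470.5094
box corners [620.3 226.8  66. ] 1486.6829
 [371.5 225.8  66. ] 1471.12
knobtop [496.7 472.7 240. ] 1230.7946
lidtopL [617.9 443.9 260. ] 1216.7538
lidtopR [375.7 440.2 260. ] 1202.1437
 [624.6 419.7  66. ] 1478.7352
teal [330.  123.9  48. ] 1426.7825
mat [709.9 143.    2. ] 1494.7063
 [701.9 -95.4   2. ] 1493.1782
 [384.9 -75.7   2. ] 1478.3345
 [397.1 163.3   2. ] 1477.2705
jar [ 317.3 -409.4  100. ] 1470.4615
mag [ 416.2 -486.9  200. ] 1458.0089
lens [ 347.5 -530.2  200. ] 1282.5256
black [773.4 137.2  48. ] 1448.185
gray [733.1 217.3  48. ] 1445.0873
```

>>> {"fn": "play_rows", "kwargs": {"travel": [[0, 0, -0.02], [0, 0, -0.02], [0, 0, -0.02], [0, 0, -0.02], [0, 0, 0], [0, 0, 0]], "rotation": [[0, 0, -0.065], [0, 0, -0.065], [0, 0, -0.065], [0, 0, -0.066], [0, 0, 0], [0, 0, 0]], "grip": [1, 1, 1, 1, 1, 1]}}

```text
clock: 0.75
position: [161.1, 604.2, 312.4]
ee_rot: [1.0, -0.0, -0.0, -0.001]
contact_force: [0.3, 0.1, 0.1]
gripper_width: 85.6
```

>>> {"fn": "play_rows", "kwargs": {"travel": [[0.02, 0.036, 0], [0.02, 0.036, 0], [0.02, 0.036, 0], [0.02, 0.036, 0], [0.02, 0.036, 0], [0.02, 0.036, 0], [0.035, 0.02, 0], [0.035, 0.02, 0], [0.035, 0.02, 0], [0.035, 0.02, 0], [0.035, 0.02, 0], [0.035, 0.02, 0]], "rotation": [[0, 0, 0], [0, 0, 0], [0, 0, 0], [0, 0, 0], [0, 0, 0], [0, 0, 0], [0, 0, 0], [0, 0, 0], [0, 0, 0], [0, 0, 0], [0, 0, 0], [0, 0, 0]], "grip": [1, 1, 1, 1, 1, 1, 1, 1, 1, 1, 1, 1]}}

```text
clock: 1.75
position: [492.1, 266.2, 309.9]
ee_rot: [1.0, -0.0, -0.001, 0.001]
contact_force: [0.9, 1.4, 0.4]
gripper_width: 85.2
```

>>> {"fn": "play_rows", "kwargs": {"travel": [[0.019, 0.036, 0.01], [0.019, 0.036, 0.01], [0.019, 0.036, 0.01], [0.0, 0.036, 0.01], [0, 0.012, 0.03], [0, 0, 0.04], [0, 0, 0.04], [0, 0, 0]], "rotation": [[0, 0, 0], [0, 0, 0], [0, 0, 0], [0, 0, 0], [0, 0, 0], [0, 0, 0], [0, 0, 0], [0, 0, 0]], "grip": [1, 1, 1, 1, 1, 1, 1, 1]}}

```text
clock: 2.42
position: [541.5, 109.7, 152.3]
ee_rot: [1.0, -0.002, -0.009, 0.003]
contact_force: [-1.0, -0.9, -0.2]
gripper_width: 85.3
```

```bash
cat >> h.py <<'E'
def pots(d=None):
    d=d or grab("top")
    for c in RNG:
        for ce,a,b in blobs(d,c):
            if ce[1]<110 or ce[0]>480: continue
            z=30 if a>170 else 50
            print(c,ce,a,cast(d,*ce,z).round(1))
E
python3 - <<'E'
from h import *
pots()
d=grab("wrist"); print(d["s"]["position"],d["s"]["contact_force"])
cv2.imwrite("pics/w1.png",d["image"])
for c in RNG:
  for ce,a,b in blobs(d,c): print(c,ce,a,cast(d,*ce,50).round(1))
E
```

```text
red [232.4 171.4] 133 [660.2  99.   50. ]
red [371.9 223.3] 213 [ 484.  -369.9   30. ]
yellow [351.6 199.2] 212 [ 566.2 -302.3   30. ]
yellow [267. 208.] 136 [537.2 -15.8  50. ]
blue [272.9 171.6] 136 [658.9 -36.2  50. ]
blue [337.9 229.3] 231 [ 464.6 -254.3   30. ]
[544.53514436 110.74743154 156.82820129] [-0.76946551  0.00278411  0.20815022]
red [294.8  66.9] 3163 [661.8  99.6  50. ]
yellow [419.  216.6] 2274 [540.3 -12.8  50. ]
blue [464.9  69.9] 3483 [659.5 -32.7  50. ]
blue [279.7 204.6] 2151 [551.8 111.7  50. ]
```

View pics/w1.png

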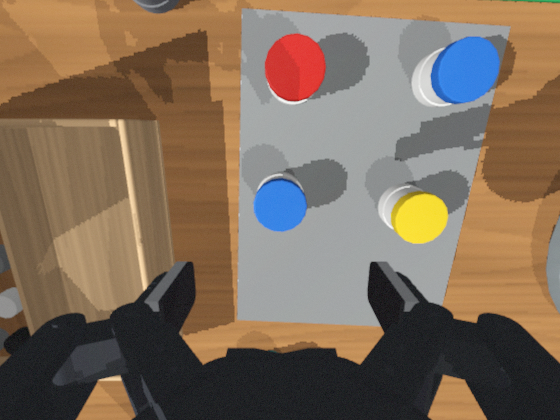

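>>> {"fn": "play_rows", "kwargs": {"travel": [[0.002, 0, 0.035], [0, 0, 0.035], [0, 0, 0.035], [0, 0, 0.03], [0, 0, 0.013], [0, 0, 0.0], [0, 0, 0], [0, 0, 0]], "rotation": [[0, 0, 0], [0, 0, 0], [0, 0, 0], [0, 0, 0], [0, 0, 0], [0, 0, 0], [0, 0, 0], [0, 0, 0]], "grip": [1, 1, 1, 1, 1, 1, 1, 1]}}

```text
clock: 3.18
position: [552.3, 113.9, 16.2]
ee_rot: [1.0, 0.001, 0.003, -0.001]
contact_force: [0.2, -0.0, -0.0]
gripper_width: 85.6
```

>>> {"fn": "play_rows", "kwargs": {"travel": [[0, 0, 0], [0, 0, 0], [0, 0, 0], [0, 0, 0], [0, 0, 0], [0, 0, 0], [0, 0, 0], [0, 0, 0]], "rotation": [[0, 0, 0], [0, 0, 0], [0, 0, 0], [0, 0, 0], [0, 0, 0], [0, 0, 0], [0, 0, 0], [0, 0, 0]], "grip": [0, 0, 0, 0, 0, 0, 0, 0]}}

```text
clock: 3.85
position: [550.8, 112.9, 15.0]
ee_rot: [1.0, 0.0, 0.001, -0.0]
contact_force: [-1.6, 0.5, 6.2]
gripper_width: 46.7
```

>>> {"fn": "play_rows", "kwargs": {"travel": [[0, 0, -0.015], [0, 0, -0.03], [0, 0, -0.035], [0, 0, -0.03], [0, 0, 0], [0, 0, 0], [0, 0, 0], [0, 0, 0], [0, 0, 0]], "rotation": [[0, 0, 0], [0, 0, 0], [0, 0, 0], [0, 0, 0], [0, 0, 0], [0, 0, 0], [0, 0, 0], [0, 0, 0], [0, 0, 0]], "grip": [0, 0, 0, 0, 0, 0, 0, 0, 0]}}

```text
clock: 4.6
position: [548.8, 112.1, 121.7]
ee_rot: [1.0, -0.0, -0.002, 0.001]
contact_force: [0.5, 0.8, -2.1]
gripper_width: 46.6
```

```bash
cat >> h.py <<'E'
def force(n=6):
    F=[];E=[]
    for _ in range(n):
        s=arm.read_state();F.append(s["contact_force"]);E.append(s["joint_efforts"]);optics.get_image("side")
    print("F",np.mean(F,0).round(2),np.std(F,0).round(2),"eff",np.mean(E,0).round(2),"w",s["gripper_width"],s["position"].round(1))
E
python3 - <<'E'
from h import *
force(); pots()
E
```

```text
F [-0.12  0.11 -1.98] [0.48 0.4  0.64] eff [-1.000e-02 -3.700e+01  1.634e+01  3.720e+00 -1.000e-02 -0.000e+00] w 46.65729428140985 [549.7 112.5 122.9]
red [232.3 171.3] 133 [660.6  99.3  50. ]
red [372.  223.3] 212 [ 484.  -370.3   30. ]
yellow [351.6 199.3] 208 [ 565.8 -302.3   30. ]
yellow [266.7 208. ] 130 [537.2 -14.8  50. ]
blue [272.9 171.7] 135 [658.6 -36.2  50. ]
blue [337.9 229.4] 229 [ 464.2 -254.3   30. ]
```

Fz is −1.98 N, so this blue pot is full. I'm carrying it to the blue spot.

>>> {"fn": "play_rows", "kwargs": {"travel": [[-0.004, 0.016, 0], [-0.008, 0.035, 0], [-0.008, 0.035, 0], [-0.008, 0.035, 0], [-0.008, 0.035, 0], [-0.008, 0.035, 0], [-0.008, 0.035, 0], [-0.008, 0.035, 0], [-0.008, 0.035, 0], [-0.008, 0.035, 0], [-0.007, 0.035, 0], [0, 0, 0]], "rotation": [[0, 0, 0], [0, 0, 0], [0, 0, 0], [0, 0, 0], [0, 0, 0], [0, 0, 0], [0, 0, 0], [0, 0, 0], [0, 0, 0], [0, 0, 0], [0, 0, 0], [0, 0, 0]], "grip": [0, 0, 0, 0, 0, 0, 0, 0, 0, 0, 0, 0]}}

```text
clock: 5.95
position: [465.1, -258.4, 123.5]
ee_rot: [1.0, -0.003, -0.0, 0.0]
contact_force: [1.1, 0.0, -2.0]
gripper_width: 47.0
```

>>> {"fn": "play_rows", "kwargs": {"travel": [[0, 0, 0], [0, 0, 0], [0, 0, 0], [0, 0, 0]], "rotation": [[0, 0, 0], [0, 0, 0], [0, 0, 0], [0, 0, 0]], "grip": [0, 0, 0, 0]}}

```text
clock: 6.28
position: [467.2, -252.5, 123.6]
ee_rot: [1.0, 0.001, 0.0, -0.0]
contact_force: [0.6, -0.3, -1.0]
gripper_width: 46.5
```

```bash
python3 - <<'E'
from h import *
force(4)
d=grab("wrist"); print(d["s"]["position"])
cv2.imwrite("pics/w2.png",d["image"])
for c in RNG:
  for ce,a,b in blobs(d,c,300): print(c,ce,a,b,cast(d,*ce,30).round(1))
E
```

```text
F [ 0.32  0.11 -1.3 ] [0.32 0.42 0.25] eff [-1.700e-01 -3.411e+01  1.601e+01  3.650e+00 -1.000e-02 -0.000e+00] w 46.5779108028268 [ 467.3 -252.6  123.6]
[ 467.26860083 -252.7057024   123.57188861]
red [423.7 196.2] 4211 [387 161  75  72] [ 486.3 -370.4   30. ]
yellow [348.2  88.6] 5661 [308  45  82  88] [ 568.7 -302.7   30. ]
blue [283.5 207.3] 2363 [247 185  73  50] [ 476.7 -254.5   30. ]
blue [281.  298.6] 9331 [226 245 111 108] [ 390.1 -252.4   30. ]
```

View pics/w2.png

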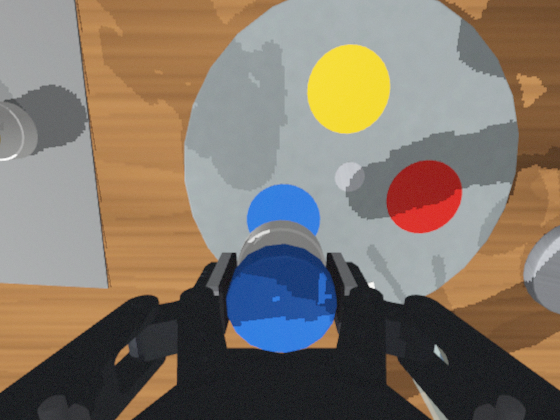

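>>> {"fn": "play_rows", "kwargs": {"travel": [[0, 0.002, 0.02], [0, 0, 0.025], [0, 0, 0.02], [0, 0, 0.01], [0, 0, 0.003], [0, 0, 0], [0, 0, 0], [0, 0, 0], [0, 0, 0]], "rotation": [[0, 0, 0], [0, 0, 0], [0, 0, 0], [0, 0, 0], [0, 0, 0], [0, 0, 0], [0, 0, 0], [0, 0, 0], [0, 0, 0]], "grip": [0, 0, 0, 0, 0, 0, 0, 0, 0]}}

```text
clock: 7.28
position: [467.8, -255.7, 46.7]
ee_rot: [1.0, 0.0, 0.001, 0.0]
contact_force: [0.4, -0.6, -2.7]
gripper_width: 46.6
```

```bash
python3 - <<'E'
from h import *
force(4)
d=grab("wrist"); p=d["s"]["position"]
for ce,a,b in blobs(d,"blue",300): print(ce,a,b,cast(d,*ce,p[2]+35).round(1),p)
for n in ["red","yellow"]:
  for ce,a,b in blobs(d,n,300): print(n,cast(d,*ce,30).round(1))
E
```

```text
F [ 0.03 -0.26 -1.86] [0.41 0.53 0.65] eff [ 1.000e-02 -3.681e+01  1.330e+01  3.030e+00  0.000e+00  0.000e+00] w 46.7233179493148 [ 467.3 -255.5   46.2]
[276.3 227.5] 1465 [228 209 103  53] [ 502.  -253.5   81. ] [ 467.23465458 -255.51197118   46.04331494]
[281.  298.8] 9351 [226 245 111 108] [ 470.5 -255.3   81. ] [ 467.23465458 -255.51197118   46.04331494]
red [ 486.6 -370.7   30. ]
yellow [ 569.2 -302.9   30. ]
```

>>> {"fn": "play_rows", "kwargs": {"travel": [[-0.001, -0.001, 0.0015], [0, 0, 0], [0, 0, 0], [0, 0, 0]], "rotation": [[0, 0, 0], [0, 0, 0], [0, 0, 0], [0, 0, 0]], "grip": [0, 0, 0, 0]}}

```text
clock: 7.87
position: [465.9, -254.4, 43.9]
ee_rot: [1.0, 0.0, -0.0, 0.0]
contact_force: [-0.2, 0.5, -2.3]
gripper_width: 47.2
```

```bash
python3 - <<'E'
from h import *
force(4)
E
```

```text
F [-0.05  0.12 -1.87] [0.28 0.34 0.65] eff [ 0.000e+00 -3.687e+01  1.313e+01  2.990e+00 -1.000e-02 -0.000e+00] w 47.13732671141018 [ 466.  -254.5   44. ]
```

Still carrying full weight, just above the disc. Releasing (partial opening) and rising.

>>> {"fn": "play_rows", "kwargs": {"travel": [[0, 0, 0], [0, 0, 0], [0, 0, 0], [0, 0, 0], [0, 0, 0], [0, 0, -0.005], [0, 0, -0.02], [0, 0, -0.035], [0, 0, -0.035], [0, 0, -0.02], [0, 0, 0], [0, 0, 0]], "rotation": [[0, 0, 0], [0, 0, 0], [0, 0, 0], [0, 0, 0], [0, 0, 0], [0, 0, 0], [0, 0, 0], [0, 0, 0], [0, 0, 0], [0, 0, 0], [0, 0, 0], [0, 0, 0]], "grip": [0.85, 0.85, 0.85, 0.85, 0.85, 0.85, 0.85, 0.85, 0.85, 0.85, 0.85, 0.85]}}

```text
clock: 9.07
position: [466.6, -254.5, 160.7]
ee_rot: [1.0, 0.0, 0.002, 0.0]
contact_force: [-0.6, 0.6, -1.0]
gripper_width: 72.6
```

```bash
python3 - <<'E'
from h import *
force(3)
d=grab("wrist")
cv2.imwrite("pics/w3.png",d["image"])
for n in RNG:
  for ce,a,b in blobs(d,n,300): print(n,cast(d,*ce,30 if n!="blue" else 78).round(1))
pots()
E
```

```text
F [ 0.27  0.1  -1.33] [0.66 0.35 0.38] eff [ 3.000e-02 -3.328e+01  1.726e+01  3.840e+00  2.000e-02  0.000e+00] w 72.7308427585529 [ 465.2 -254.2  158.3]
red [ 486.2 -370.4   30. ]
yellow [ 568.7 -302.7   30. ]
yellow [536.5 -15.5  30. ]
blue [ 472.5 -254.1   78. ]
red [232.3 171.4] 130 [660.2  99.3  50. ]
yellow [351.6 199.2] 208 [ 566.2 -302.3   30. ]
yellow [266.3 207.9] 116 [537.5 -13.5  50. ]
blue [272.9 171.7] 135 [658.6 -36.2  50. ]
```

View pics/w3.png

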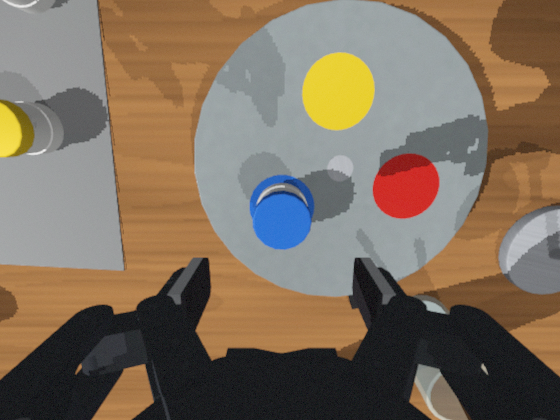

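The blue pot now stands on its spot. The empty reading of −1.3 N looks suspicious, so I'm letting the arm settle and reading it again.

>>> {"fn": "play_rows", "kwargs": {"travel": [[0, 0, 0], [0, 0, 0], [0, 0, 0], [0, 0, 0], [0, 0, 0], [0, 0, 0]], "rotation": [[0, 0, 0], [0, 0, 0], [0, 0, 0], [0, 0, 0], [0, 0, 0], [0, 0, 0]], "grip": [0.85, 0.85, 0.85, 0.85, 0.85, 0.85]}}

```text
clock: 9.82
position: [466.0, -254.5, 159.0]
ee_rot: [1.0, 0.0, -0.0, -0.0]
contact_force: [-0.0, 0.3, 0.2]
gripper_width: 72.8
```

```bash
python3 - <<'E'
from h import *
force(8)
E
```

```text
F [-0.19  0.12 -0.31] [0.48 0.33 0.54] eff [  0.   -32.12  16.51   3.67  -0.    -0.  ] w 72.10340249907703 [ 466.  -254.5  159. ]
```

Baseline is −0.3 N, so the blue pot is confirmed full. Next is the yellow pot.

>>> {"fn": "play_rows", "kwargs": {"travel": [[0.009, -0.03, 0], [0.009, -0.03, 0], [0.009, -0.03, 0], [0.009, -0.03, 0], [0.009, -0.03, 0], [0.009, -0.03, 0], [0.009, -0.03, 0], [0.009, -0.03, 0], [0, 0, 0.02], [0, 0, 0.02], [0, 0, 0], [0, 0, 0]], "rotation": [[0, 0, 0], [0, 0, 0], [0, 0, 0], [0, 0, 0], [0, 0, 0], [0, 0, 0], [0, 0, 0], [0, 0, 0], [0, 0, 0], [0, 0, 0], [0, 0, 0], [0, 0, 0]], "grip": [1, 1, 1, 1, 1, 1, 1, 1, 1, 1, 1, 1]}}

```text
clock: 11.22
position: [537.4, -14.6, 118.4]
ee_rot: [1.0, 0.0, -0.001, 0.0]
contact_force: [-0.7, -0.0, 0.1]
gripper_width: 85.3
```

```bash
python3 - <<'E'
from h import *
d=grab("wrist");print(d["s"]["position"])
for n in RNG:
  for ce,a,b in blobs(d,n,300): print(n,ce,cast(d,*ce,50).round(1))
E
```

```text
[537.38303661 -14.56634534 118.37461538]
red [108.  45.] [661.5  97.2  50. ]
yellow [282.5 224.1] [540.  -15.5  50. ]
blue [313.5  47.8] [659.8 -35.4  50. ]
blue [530.6 290.7] [ 482.9 -217.5   50. ]
```

>>> {"fn": "play_rows", "kwargs": {"travel": [[0.001, 0.0, 0.03], [0, 0, 0.035], [0, 0, 0.03], [0, 0, 0.009], [0, 0, 0], [0, 0, 0], [0, 0, 0], [0, 0, 0]], "rotation": [[0, 0, 0], [0, 0, 0], [0, 0, 0], [0, 0, 0], [0, 0, 0], [0, 0, 0], [0, 0, 0], [0, 0, 0]], "grip": [1, 1, 1, 1, 1, 1, 1, 1]}}

```text
clock: 11.93
position: [540.6, -14.1, 17.2]
ee_rot: [1.0, 0.0, 0.002, -0.0]
contact_force: [-0.2, 0.6, -0.7]
gripper_width: 85.0
```

>>> {"fn": "play_rows", "kwargs": {"travel": [[0, 0, 0], [0, 0, 0], [0, 0, 0], [0, 0, 0], [0, 0, 0], [0, 0, 0], [0, 0, 0], [0, 0, 0]], "rotation": [[0, 0, 0], [0, 0, 0], [0, 0, 0], [0, 0, 0], [0, 0, 0], [0, 0, 0], [0, 0, 0], [0, 0, 0]], "grip": [0, 0, 0, 0, 0, 0, 0, 0]}}

```text
clock: 12.6
position: [539.6, -14.3, 16.0]
ee_rot: [1.0, 0.0, 0.001, -0.0]
contact_force: [-0.9, -0.1, 5.6]
gripper_width: 46.5
```

>>> {"fn": "play_rows", "kwargs": {"travel": [[0, 0, -0.015], [0, 0, -0.03], [0, 0, -0.035], [0, 0, -0.03], [0, 0, 0], [0, 0, 0], [0, 0, 0], [0, 0, 0], [0, 0, 0], [0, 0, 0], [0, 0, 0], [0, 0, 0]], "rotation": [[0, 0, 0], [0, 0, 0], [0, 0, 0], [0, 0, 0], [0, 0, 0], [0, 0, 0], [0, 0, 0], [0, 0, 0], [0, 0, 0], [0, 0, 0], [0, 0, 0], [0, 0, 0]], "grip": [0, 0, 0, 0, 0, 0, 0, 0, 0, 0, 0, 0]}}

```text
clock: 13.6
position: [538.7, -14.5, 124.4]
ee_rot: [1.0, 0.0, -0.001, 0.0]
contact_force: [0.3, 0.1, -1.7]
gripper_width: 46.8
```

```bash
python3 - <<'E'
from h import *
force(8); pots()
E
```

```text
F [ 0.13 -0.3  -1.85] [0.25 0.53 0.33] eff [-0.000e+00 -3.471e+01  1.612e+01  3.670e+00 -1.000e-02  0.000e+00] w 46.619263913770475 [538.9 -14.4 125. ]
red [232.4 171.4] 132 [660.2  99.   50. ]
red [372.  223.3] 212 [ 484.  -370.3   30. ]
yellow [351.6 199.2] 211 [ 566.2 -302.3   30. ]
blue [272.9 171.7] 135 [658.6 -36.2  50. ]
blue [340.  229.2] 168 [ 464.9 -258.4   50. ]
```

Yellow is full (−1.85 N). I'm carrying it to the yellow spot.

>>> {"fn": "play_rows", "kwargs": {"travel": [[0.003, 0.018, 0], [0.003, 0.033, 0], [0.003, 0.033, 0], [0.003, 0.033, 0], [0.003, 0.033, 0], [0.003, 0.033, 0], [0.003, 0.033, 0], [0.003, 0.033, 0], [0.003, 0.025, 0], [0.002, 0.014, 0], [0, 0, 0], [0, 0, 0]], "rotation": [[0, 0, 0], [0, 0, 0], [0, 0, 0], [0, 0, 0], [0, 0, 0], [0, 0, 0], [0, 0, 0], [0, 0, 0], [0, 0, 0], [0, 0, 0], [0, 0, 0], [0, 0, 0]], "grip": [0, 0, 0, 0, 0, 0, 0, 0, 0, 0, 0, 0]}}

```text
clock: 15.05
position: [567.6, -302.6, 124.4]
ee_rot: [1.0, -0.001, -0.0, -0.0]
contact_force: [0.2, 1.4, -1.8]
gripper_width: 46.3
```

>>> {"fn": "play_rows", "kwargs": {"travel": [[0, 0, 0.02], [0, 0, 0.025], [0, 0, 0.02], [0, 0, 0.01], [0, 0, 0.003], [0, 0, 0], [0, 0, 0], [0, 0, 0], [0, 0, 0], [0, 0, 0], [0, 0, 0]], "rotation": [[0, 0, 0], [0, 0, 0], [0, 0, 0], [0, 0, 0], [0, 0, 0], [0, 0, 0], [0, 0, 0], [0, 0, 0], [0, 0, 0], [0, 0, 0], [0, 0, 0]], "grip": [0, 0, 0, 0, 0, 0, 0, 0, 0, 0, 0]}}

```text
clock: 15.97
position: [568.2, -302.6, 47.7]
ee_rot: [1.0, 0.0, 0.001, 0.0]
contact_force: [0.7, -0.8, -2.4]
gripper_width: 46.6
```

```bash
python3 - <<'E'
from h import *
force(5)
E
```

```text
F [-0.24 -0.06 -1.84] [0.6  0.55 0.46] eff [ 2.000e-02 -4.612e+01  1.549e+01  3.520e+00 -0.000e+00 -0.000e+00] w 46.749291578756704 [ 567.9 -302.5   47.1]
```

>>> {"fn": "play_rows", "kwargs": {"travel": [[0, 0, 0.002], [0, 0, 0], [0, 0, 0], [0, 0, 0], [0, 0, 0], [0, 0, 0]], "rotation": [[0, 0, 0], [0, 0, 0], [0, 0, 0], [0, 0, 0], [0, 0, 0], [0, 0, 0]], "grip": [0, 0, 0, 0, 0, 0]}}

```text
clock: 16.72
position: [568.0, -302.4, 45.0]
ee_rot: [1.0, 0.0, 0.0, 0.0]
contact_force: [-0.4, 0.0, -2.2]
gripper_width: 46.8
```

>>> {"fn": "play_rows", "kwargs": {"travel": [[0, 0, 0], [0, 0, 0], [0, 0, 0], [0, 0, 0], [0, 0, 0], [0, 0, -0.005], [0, 0, -0.02], [0, 0, -0.035], [0, 0, -0.035], [0, 0, -0.02], [0, 0, 0], [0, 0, 0]], "rotation": [[0, 0, 0], [0, 0, 0], [0, 0, 0], [0, 0, 0], [0, 0, 0], [0, 0, 0], [0, 0, 0], [0, 0, 0], [0, 0, 0], [0, 0, 0], [0, 0, 0], [0, 0, 0]], "grip": [0.85, 0.85, 0.85, 0.85, 0.85, 0.85, 0.85, 0.85, 0.85, 0.85, 0.85, 0.85]}}

```text
clock: 17.72
position: [568.6, -302.6, 162.1]
ee_rot: [1.0, 0.0, 0.002, 0.0]
contact_force: [0.4, 0.3, 0.1]
gripper_width: 72.6
```

```bash
python3 - <<'E'
from h import *
print(arm.read_state()["position"])
pots()
d=grab("side")
for c in RNG: print(c,[(list(x[0]),x[1]) for x in blobs(d,c) if 100<x[0][1]<290])
E
```

```text
[ 568.6397911  -302.55484594  162.10699491]
red [241.9 167.9] 131 [671.8  67.3  50. ]
red [372.  223.3] 216 [ 484.  -370.3   30. ]
yellow [353.8 201.8] 66 [ 556. -306.   50.]
blue [272.9 171.7] 136 [658.6 -36.2  50. ]
blue [339.9 229.3] 169 [ 464.6 -258.1   50. ]
red [([np.float64(290.3), np.float64(151.8)], 142), ([np.float64(220.1), np.float64(244.4)], 209)]
yellow [([np.float64(265.2), np.float64(153.5)], 124)]
blue [([np.float64(297.3), np.float64(163.4)], 123), ([np.float64(228.7), np.float64(217.7)], 162), ([np.float64(67.9), np.float64(262.2)], 63)]
```

Red has been knocked to (672,67). Next is the second blue pot.

>>> {"fn": "play_rows", "kwargs": {"travel": [[0.01, -0.03, 0], [0.01, -0.03, 0], [0.01, -0.03, 0], [0.01, -0.03, 0], [0.01, -0.03, 0], [0.01, -0.03, 0], [0.01, -0.03, 0], [0.01, -0.03, 0], [0.011, -0.027, 0.02], [0, 0, 0.02], [0, 0, 0], [0, 0, 0]], "rotation": [[0, 0, 0], [0, 0, 0], [0, 0, 0], [0, 0, 0], [0, 0, 0], [0, 0, 0], [0, 0, 0], [0, 0, 0], [0, 0, 0], [0, 0, 0], [0, 0, 0], [0, 0, 0]], "grip": [1, 1, 1, 1, 1, 1, 1, 1, 1, 1, 1, 1]}}

```text
clock: 18.82
position: [657.3, -35.5, 117.3]
ee_rot: [1.0, 0.0, -0.003, 0.001]
contact_force: [0.2, 0.3, 0.4]
gripper_width: 85.5
```

```bash
python3 - <<'E'
from h import *
d=grab("wrist");print(d["s"]["position"])
for n in RNG:
  for ce,a,b in blobs(d,n,300): print(n,ce,cast(d,*ce,50).round(1))
E
```

```text
[657.31259601 -35.53569855 117.33246478]
red [144.8 204.4] [675.4  65.6  50. ]
yellow [548.4 317.1] [ 578.2 -258.6   50. ]
blue [281.4 221.8] [661.9 -35.6  50. ]
```

>>> {"fn": "play_rows", "kwargs": {"travel": [[0.001, 0.0, 0.03], [0, 0, 0.035], [0, 0, 0.03], [0, 0, 0.009], [0, 0, 0], [0, 0, 0], [0, 0, 0], [0, 0, 0]], "rotation": [[0, 0, 0], [0, 0, 0], [0, 0, 0], [0, 0, 0], [0, 0, 0], [0, 0, 0], [0, 0, 0], [0, 0, 0]], "grip": [1, 1, 1, 1, 1, 1, 1, 1]}}

```text
clock: 19.53
position: [661.7, -35.4, 18.8]
ee_rot: [1.0, 0.0, 0.002, -0.0]
contact_force: [0.8, 0.4, 0.4]
gripper_width: 85.9
```

>>> {"fn": "play_rows", "kwargs": {"travel": [[0, 0, 0], [0, 0, 0], [0, 0, 0], [0, 0, 0], [0, 0, 0], [0, 0, 0], [0, 0, 0], [0, 0, 0]], "rotation": [[0, 0, 0], [0, 0, 0], [0, 0, 0], [0, 0, 0], [0, 0, 0], [0, 0, 0], [0, 0, 0], [0, 0, 0]], "grip": [0, 0, 0, 0, 0, 0, 0, 0]}}

```text
clock: 20.2
position: [660.7, -35.2, 17.0]
ee_rot: [1.0, 0.0, 0.001, 0.0]
contact_force: [-0.3, 1.2, 5.9]
gripper_width: 46.2
```

>>> {"fn": "play_rows", "kwargs": {"travel": [[0, 0, -0.015], [0, 0, -0.03], [0, 0, -0.035], [0, 0, -0.035], [0, 0, -0.02], [0, 0, 0], [0, 0, 0], [0, 0, 0], [0, 0, 0], [0, 0, 0], [0, 0, 0], [0, 0, 0]], "rotation": [[0, 0, 0], [0, 0, 0], [0, 0, 0], [0, 0, 0], [0, 0, 0], [0, 0, 0], [0, 0, 0], [0, 0, 0], [0, 0, 0], [0, 0, 0], [0, 0, 0], [0, 0, 0]], "grip": [0, 0, 0, 0, 0, 0, 0, 0, 0, 0, 0, 0]}}

```text
clock: 21.2
position: [659.6, -35.5, 150.0]
ee_rot: [1.0, 0.0, -0.001, 0.0]
contact_force: [0.0, -0.5, 0.4]
gripper_width: 46.6
```

```bash
python3 - <<'E'
from h import *
force(8); pots()
E
```

```text
F [-0.11 -0.05 -0.41] [0.35 0.26 0.6 ] eff [ -0.   -44.12  17.8    3.98  -0.     0.  ] w 46.55830925018382 [659.9 -35.4 151. ]
red [372.  223.4] 218 [ 483.7 -370.3   30. ]
yellow [353.9 198.3] 150 [ 567.8 -306.5   50. ]
blue [339.9 229.3] 171 [ 464.5 -261.1   30. ]
```

Dried out (−0.41 N, held). I'm taking it to the box compartment at about (545,291).

>>> {"fn": "play_rows", "kwargs": {"travel": [[-0.01, -0.018, 0], [-0.0105, -0.032, 0], [-0.0105, -0.032, 0], [-0.0105, -0.032, 0], [-0.0105, -0.032, 0], [-0.0105, -0.032, 0], [-0.0105, -0.032, 0], [-0.0105, -0.032, 0], [-0.0105, -0.032, 0], [-0.0105, -0.032, 0], [-0.0105, -0.02, 0], [0, 0, 0]], "rotation": [[0, 0, 0], [0, 0, 0], [0, 0, 0], [0, 0, 0], [0, 0, 0], [0, 0, 0], [0, 0, 0], [0, 0, 0], [0, 0, 0], [0, 0, 0], [0, 0, 0], [0, 0, 0]], "grip": [0, 0, 0, 0, 0, 0, 0, 0, 0, 0, 0, 0]}}

```text
clock: 22.65
position: [543.4, 294.4, 151.1]
ee_rot: [1.0, 0.003, 0.0, -0.001]
contact_force: [0.3, 0.2, -0.7]
gripper_width: 46.5
```

```bash
python3 - <<'E'
from h import *
force(2)
d=grab("wrist");print(d["s"]["position"]);cv2.imwrite("pics/w4.png",d["image"])
p=d["s"]["position"]
for X in [(500,232,66),(500,350,66),(614,291,66),(545,291,54)]: print(X,proj(d,X).round())
pots()
E
```

```text
F [ 0.29  0.16 -0.51] [0.04 0.03 0.14] eff [ 1.110e+00 -4.024e+01  1.748e+01  3.830e+00  4.000e-02 -1.200e-01] w 46.91358779419829 [544.  292.6 151.1]
[544.40580115 291.3089724  151.05161057]
(500, 232, 66) [350. 271.]
(500, 350, 66) [213. 270.]
(614, 291, 66) [282. 133.]
(545, 291, 54) [282. 216.]
red [241.9 167.8] 135 [672.2  67.3  50. ]
red [371.9 223.4] 219 [ 483.7 -369.9   30. ]
yellow [354.  198.2] 153 [ 568.1 -306.9   50. ]
blue [339.9 229.1] 170 [ 465.2 -258.1   50. ]
```

View pics/w4.png

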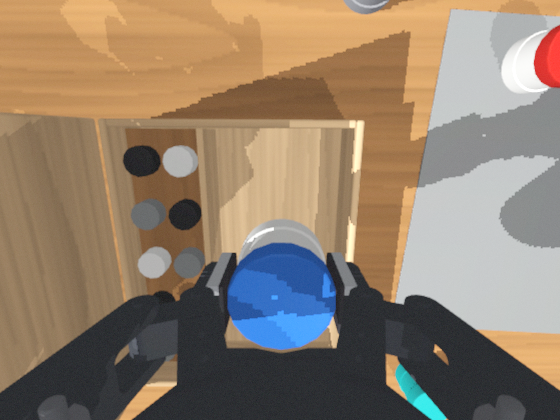

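The compartment sits between columns 205 and 355, as predicted, with the pot centred over it. Lowering.

>>> {"fn": "play_rows", "kwargs": {"travel": [[0, 0, 0.025], [0, 0, 0.03], [0, 0, 0.03], [0, 0, 0.025], [0, 0, 0.012], [0, 0, 0.004], [0, 0, 0], [0, 0, 0], [0, 0, 0]], "rotation": [[0, 0, 0], [0, 0, 0], [0, 0, 0], [0, 0, 0], [0, 0, 0], [0, 0, 0], [0, 0, 0], [0, 0, 0], [0, 0, 0]], "grip": [0, 0, 0, 0, 0, 0, 0, 0, 0]}}

```text
clock: 23.6
position: [546.1, 291.3, 26.9]
ee_rot: [1.0, 0.0, 0.001, -0.001]
contact_force: [0.8, -0.4, 0.1]
gripper_width: 47.0
```

>>> {"fn": "play_rows", "kwargs": {"travel": [[0, 0, 0], [0, 0, 0], [0, 0, 0], [0, 0, 0], [0, 0, 0], [0, 0, -0.005], [0, 0, -0.02], [0, 0, -0.035], [0, 0, -0.035], [0, 0, -0.035], [0, 0, 0], [0, 0, 0]], "rotation": [[0, 0, 0], [0, 0, 0], [0, 0, 0], [0, 0, 0], [0, 0, 0], [0, 0, 0], [0, 0, 0], [0, 0, 0], [0, 0, 0], [0, 0, 0], [0, 0, 0], [0, 0, 0]], "grip": [0.72, 0.72, 0.72, 0.72, 0.72, 0.72, 0.72, 0.72, 0.72, 0.72, 0.72, 0.72]}}

```text
clock: 24.6
position: [545.9, 291.6, 158.3]
ee_rot: [1.0, 0.0, 0.002, -0.002]
contact_force: [-0.3, -0.3, -1.1]
gripper_width: 61.7
```

```bash
python3 - <<'E'
from h import *
d=grab("wrist");print(d["s"]["position"])
for n in ("blue","red"):
  for ce,a,b in blobs(d,n,300): print(n,a,ce,cast(d,*ce,54 if n=="blue" else 50).round(1))
pots()
E
```

```text
[545.91556863 291.56024291 158.31445094]
blue 2118 [281.8 213.4] [547.5 291.7  54. ]
red 1595 [545.6  61.8] [668.9  86.6  50. ]
red [241.9 167.8] 136 [672.2  67.3  50. ]
red [371.9 223.3] 218 [ 484.  -369.9   30. ]
yellow [353.9 198.1] 154 [ 568.4 -306.5   50. ]
blue [175.  209.7] 44 [533.5 288.9  50. ]
blue [339.8 229.1] 173 [ 465.2 -260.7   30. ]
```

The dry blue pot is in the box. Now the red one.

>>> {"fn": "play_rows", "kwargs": {"travel": [[0.016, 0.028, 0], [0.016, 0.028, 0], [0.016, 0.028, 0], [0.016, 0.028, 0], [0.016, 0.028, 0], [0.016, 0.028, 0], [0.016, 0.028, 0], [0.016, 0.028, 0.015], [0, 0, 0.02], [0, 0, 0], [0, 0, 0]], "rotation": [[0, 0, 0], [0, 0, 0], [0, 0, 0], [0, 0, 0], [0, 0, 0], [0, 0, 0], [0, 0, 0], [0, 0, 0], [0, 0, 0], [0, 0, 0], [0, 0, 0]], "grip": [1, 1, 1, 1, 1, 1, 1, 1, 1, 1, 1]}}

```text
clock: 25.62
position: [671.3, 65.8, 117.0]
ee_rot: [1.0, -0.0, -0.003, 0.001]
contact_force: [0.4, 0.8, -0.0]
gripper_width: 85.4
```

```bash
python3 - <<'E'
from h import *
d=grab("wrist");print(d["s"]["position"])
for n in RNG:
  for ce,a,b in blobs(d,n,300): print(n,ce,cast(d,*ce,50).round(1))
E
```

```text
[671.27470661  65.84268654 117.00696687]
red [278.4 222.4] [675.4  68.   50. ]
blue [ 11.6 347.4] [562.7 298.3  50. ]
```

>>> {"fn": "play_rows", "kwargs": {"travel": [[0.001, -0.001, 0.03], [0, 0, 0.035], [0, 0, 0.03], [0, 0, 0.01], [0, 0, 0], [0, 0, 0], [0, 0, 0], [0, 0, 0]], "rotation": [[0, 0, 0], [0, 0, 0], [0, 0, 0], [0, 0, 0], [0, 0, 0], [0, 0, 0], [0, 0, 0], [0, 0, 0]], "grip": [1, 1, 1, 1, 1, 1, 1, 1]}}

```text
clock: 26.33
position: [675.6, 68.3, 17.8]
ee_rot: [1.0, 0.001, 0.002, -0.001]
contact_force: [0.4, -0.4, 0.3]
gripper_width: 85.4
```

>>> {"fn": "play_rows", "kwargs": {"travel": [[0, 0, 0], [0, 0, 0], [0, 0, 0], [0, 0, 0], [0, 0, 0], [0, 0, 0], [0, 0, 0], [0, 0, 0]], "rotation": [[0, 0, 0], [0, 0, 0], [0, 0, 0], [0, 0, 0], [0, 0, 0], [0, 0, 0], [0, 0, 0], [0, 0, 0]], "grip": [0, 0, 0, 0, 0, 0, 0, 0]}}

```text
clock: 27.0
position: [674.6, 67.8, 16.0]
ee_rot: [1.0, 0.0, 0.001, -0.0]
contact_force: [-0.9, 0.7, 5.7]
gripper_width: 46.7
```

>>> {"fn": "play_rows", "kwargs": {"travel": [[0, 0, -0.015], [0, 0, -0.03], [0, 0, -0.035], [0, 0, -0.035], [0, 0, -0.02], [0, 0, 0], [0, 0, 0], [0, 0, 0], [0, 0, 0], [0, 0, 0], [0, 0, 0], [0, 0, 0]], "rotation": [[0, 0, 0], [0, 0, 0], [0, 0, 0], [0, 0, 0], [0, 0, 0], [0, 0, 0], [0, 0, 0], [0, 0, 0], [0, 0, 0], [0, 0, 0], [0, 0, 0], [0, 0, 0]], "grip": [0, 0, 0, 0, 0, 0, 0, 0, 0, 0, 0, 0]}}

```text
clock: 28.0
position: [673.6, 67.5, 148.9]
ee_rot: [1.0, 0.0, -0.001, 0.0]
contact_force: [1.1, 0.0, -2.1]
gripper_width: 46.7
```

```bash
python3 - <<'E'
from h import *
force(8); pots()
E
```

```text
F [ 0.04  0.19 -2.05] [0.56 0.46 0.7 ] eff [-0.000e+00 -4.658e+01  1.855e+01  4.240e+00 -1.000e-02  0.000e+00] w 47.047594677279044 [673.9  67.6 150.1]
red [372.  223.4] 218 [ 483.7 -370.3   30. ]
yellow [353.8 198.3] 150 [ 567.8 -306.2   50. ]
blue [339.9 229.3] 171 [ 464.5 -261.1   30. ]
```

Red is full (−2.05 N). On to the red spot.

>>> {"fn": "play_rows", "kwargs": {"travel": [[-0.008, 0.018, 0], [-0.015, 0.035, 0], [-0.015, 0.035, 0], [-0.015, 0.035, 0], [-0.015, 0.035, 0], [-0.015, 0.035, 0], [-0.015, 0.035, 0], [-0.015, 0.035, 0], [-0.015, 0.035, 0], [-0.015, 0.035, 0], [-0.015, 0.035, 0], [-0.015, 0.035, 0]], "rotation": [[0, 0, 0], [0, 0, 0], [0, 0, 0], [0, 0, 0], [0, 0, 0], [0, 0, 0], [0, 0, 0], [0, 0, 0], [0, 0, 0], [0, 0, 0], [0, 0, 0], [0, 0, 0]], "grip": [0, 0, 0, 0, 0, 0, 0, 0, 0, 0, 0, 0]}}

```text
clock: 29.45
position: [500.1, -337.0, 150.4]
ee_rot: [1.0, 0.0, 0.0, 0.0]
contact_force: [1.0, -0.8, -2.4]
gripper_width: 46.9
```

>>> {"fn": "play_rows", "kwargs": {"travel": [[-0.01, 0.023, 0], [-0.005, 0.012, 0], [0, 0, 0], [0, 0, 0], [0, 0, 0], [0, 0, 0], [0, 0, 0]], "rotation": [[0, 0, 0], [0, 0, 0], [0, 0, 0], [0, 0, 0], [0, 0, 0], [0, 0, 0], [0, 0, 0]], "grip": [0, 0, 0, 0, 0, 0, 0]}}

```text
clock: 30.03
position: [486.7, -369.3, 150.1]
ee_rot: [1.0, 0.001, 0.0, -0.0]
contact_force: [0.3, 0.2, -2.2]
gripper_width: 46.6
```

```bash
python3 - <<'E'
from h import *
d=grab("wrist");print(d["s"]["position"]);cv2.imwrite("pics/w5.png",d["image"])
pots()
E
```

```text
[ 486.69010599 -369.34806895  150.11001672]
red [368.7 227.6] 48 [ 469.5 -354.5   50. ]
blue [174.4 206.4] 121 [544.4 291.   50. ]
```

View pics/w5.png

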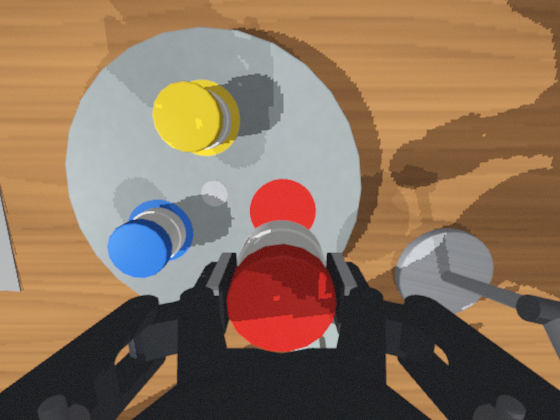

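Clear of the magnifier and the other pots. Lowering onto the red spot.

>>> {"fn": "play_rows", "kwargs": {"travel": [[-0.001, 0.001, 0.025], [0, 0, 0.03], [0, 0, 0.025], [0, 0, 0.015], [0, 0, 0.006], [0, 0, 0.002], [0, 0, 0], [0, 0, 0], [0, 0, 0], [0, 0, 0], [0, 0, 0], [0, 0, 0]], "rotation": [[0, 0, 0], [0, 0, 0], [0, 0, 0], [0, 0, 0], [0, 0, 0], [0, 0, 0], [0, 0, 0], [0, 0, 0], [0, 0, 0], [0, 0, 0], [0, 0, 0], [0, 0, 0]], "grip": [0, 0, 0, 0, 0, 0, 0, 0, 0, 0, 0, 0]}}

```text
clock: 31.13
position: [485.2, -371.6, 47.6]
ee_rot: [1.0, 0.0, 0.001, 0.0]
contact_force: [-0.5, 0.1, -1.6]
gripper_width: 46.9
```

```bash
python3 - <<'E'
from h import *
force(5)
E
```

```text
F [-0.06 -0.01 -1.75] [0.7  0.33 0.39] eff [ 1.000e-02 -4.360e+01  1.493e+01  3.410e+00 -0.000e+00 -0.000e+00] w 46.76447790394784 [ 485.  -371.5   47.1]
```

>>> {"fn": "play_rows", "kwargs": {"travel": [[0, -0.001, 0.0015], [0, 0, 0], [0, 0, 0], [0, 0, 0], [0, 0, 0], [0, 0, 0]], "rotation": [[0, 0, 0], [0, 0, 0], [0, 0, 0], [0, 0, 0], [0, 0, 0], [0, 0, 0]], "grip": [0, 0, 0, 0, 0, 0]}}

```text
clock: 31.88
position: [485.0, -370.5, 45.5]
ee_rot: [1.0, 0.0, -0.0, 0.0]
contact_force: [-0.4, 1.1, -2.5]
gripper_width: 47.0
```

>>> {"fn": "play_rows", "kwargs": {"travel": [[0, 0, 0], [0, 0, 0], [0, 0, 0], [0, 0, 0], [0, 0, 0], [0, 0, -0.005], [0, 0, -0.02], [0, 0, -0.035], [0, 0, -0.035], [0, 0, -0.035], [0, 0, 0], [0, 0, 0]], "rotation": [[0, 0, 0], [0, 0, 0], [0, 0, 0], [0, 0, 0], [0, 0, 0], [0, 0, 0], [0, 0, 0], [0, 0, 0], [0, 0, 0], [0, 0, 0], [0, 0, 0], [0, 0, 0]], "grip": [0.85, 0.85, 0.85, 0.85, 0.85, 0.85, 0.85, 0.85, 0.85, 0.85, 0.85, 0.85]}}

```text
clock: 32.88
position: [486.3, -371.0, 178.9]
ee_rot: [1.0, 0.0, 0.003, 0.001]
contact_force: [-0.1, 0.6, -0.8]
gripper_width: 72.5
```

```bash
python3 - <<'E'
from h import *
d=grab("wrist");print(d["s"]["position"])
for n in RNG:
  for ce,a,b in blobs(d,n,300): print(n,a,ce,cast(d,*ce,78).round(1))
E
```

```text
[ 486.29895989 -371.00909879  178.90053064]
red 2844 [280.1 210.5] [ 491.5 -370.2   78. ]
yellow 3621 [201.6 118.5] [ 567.3 -307.8   78. ]
blue 2851 [157.2 231.6] [ 472.4 -261.7   78. ]
```

All three full pots are placed. Now over the lid to its outer side with the fingers shut.

>>> {"fn": "play_rows", "kwargs": {"travel": [[-0.005, -0.02, -0.035], [-0.005, -0.02, -0.035], [-0.005, -0.02, -0.035], [-0.005, -0.02, -0.035], [-0.004, -0.039, 0], [-0.004, -0.039, 0], [-0.004, -0.039, 0], [-0.004, -0.039, 0], [-0.004, -0.039, 0], [-0.004, -0.039, 0], [-0.004, -0.039, 0], [-0.004, -0.039, 0]], "rotation": [[0, 0, 0], [0, 0, 0], [0, 0, 0], [0, 0, 0], [0, 0, 0], [0, 0, 0], [0, 0, 0], [0, 0, 0], [0, 0, 0], [0, 0, 0], [0, 0, 0], [0, 0, 0]], "grip": [0.5, 0, 0, 0, 0, 0, 0, 0, 0, 0, 0, 0]}}

```text
clock: 33.93
position: [431.5, 23.1, 314.1]
ee_rot: [1.0, 0.0, -0.001, 0.0]
contact_force: [0.5, -0.7, -0.8]
gripper_width: -0.1
```

>>> {"fn": "play_rows", "kwargs": {"travel": [[0, -0.039, 0], [0, -0.039, 0], [0, -0.039, 0], [0, -0.039, 0], [0, -0.039, 0], [0, -0.039, 0], [0, -0.039, 0], [0, -0.039, 0], [0, -0.039, 0], [0, -0.039, 0], [0, -0.039, 0], [0, -0.039, 0]], "rotation": [[0, 0, 0], [0, 0, 0], [0, 0, 0], [0, 0, 0], [0, 0, 0], [0, 0, 0], [0, 0, 0], [0, 0, 0], [0, 0, 0], [0, 0, 0], [0, 0, 0], [0, 0, 0]], "grip": [0, 0, 0, 0, 0, 0, 0, 0, 0, 0, 0, 0]}}

```text
clock: 34.93
position: [432.1, 491.0, 313.3]
ee_rot: [1.0, 0.0, -0.001, 0.002]
contact_force: [0.4, -0.2, 0.9]
gripper_width: -0.2
```

```bash
python3 - <<'E'
from h import *
print(arm.read_state()["position"])
pots()
d=optics.get_image("top"); cv2.imwrite("pics/t2.png",cv2.resize(d["image"][140:290,80:430],None,fx=2.2,fy=2.2,interpolation=cv2.INTER_CUBIC))
E
```

```text
[432.05607952 491.01046204 313.25674106]
red [374.8 223. ] 155 [ 484.7 -375.2   50. ]
yellow [354.  198.2] 153 [ 568.1 -306.9   50. ]
blue [174.4 206.4] 120 [544.4 291.   50. ]
blue [339.9 229.3] 168 [ 464.6 -258.1   50. ]
```

View pics/t2.png

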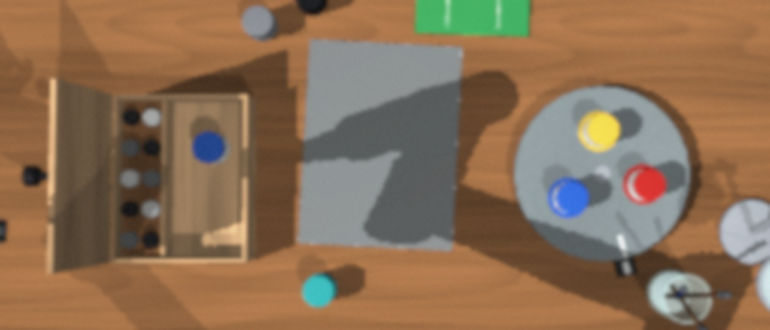

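The mat is empty, the three spots are covered, the white line is at the pointer, and the blue pot is in the compartment. Next I'll lower the gripper behind the lid.

>>> {"fn": "play_rows", "kwargs": {"travel": [[0, 0, 0.025], [0, 0, 0.03], [0, 0, 0.025], [0, 0, 0.0], [0, 0, 0]], "rotation": [[0, 0, 0], [0, 0, 0], [0, 0, 0], [0, 0, 0], [0, 0, 0]], "grip": [0, 0, 0, 0, 0]}}

```text
clock: 35.45
position: [432.5, 488.3, 233.3]
ee_rot: [1.0, 0.0, -0.001, 0.003]
contact_force: [-0.7, 0.5, 0.7]
gripper_width: 0.2
```

>>> {"fn": "play_rows", "kwargs": {"travel": [[0, 0.014, 0], [0, 0.014, 0], [0, 0.014, 0], [0, 0.014, 0], [0, 0.014, 0.001], [0, 0.014, 0.002], [0, 0.014, 0.003], [0, 0.014, 0.004], [0, 0.013, 0.005]], "rotation": [[0, 0, 0], [0, 0, 0], [0, 0, 0], [0, 0, 0], [0, 0, 0], [0, 0, 0], [0, 0, 0], [0, 0, 0], [0, 0, 0]], "grip": [0, 0, 0, 0, 0, 0, 0, 0, 0]}}

```text
clock: 36.2
position: [434.0, 365.3, 223.3]
ee_rot: [1.0, 0.0, 0.002, -0.003]
contact_force: [-0.5, 1.0, 0.3]
gripper_width: -0.1
```

>>> {"fn": "play_rows", "kwargs": {"travel": [[0, 0.012, 0.009], [0, 0.012, 0.01], [0, 0.012, 0.011], [0, 0.009, 0.011], [0, 0.009, 0.011], [0, 0.009, 0.011], [0, 0, 0]], "rotation": [[0, 0, 0], [0, 0, 0], [0, 0, 0], [0, 0, 0], [0, 0, 0], [0, 0, 0], [0, 0, 0]], "grip": [0, 0, 0, 0, 0, 0, 0]}}

```text
clock: 36.78
position: [432.8, 300.3, 157.7]
ee_rot: [1.0, -0.001, -0.0, 0.0]
contact_force: [-0.8, -0.4, -0.6]
gripper_width: 0.0
```

```bash
python3 - <<'E'
from h import *
print(arm.read_state()["position"],arm.read_state()["contact_force"])
d=grab("side"); cv2.imwrite("pics/s2.png",cv2.resize(d["image"][200:420,150:430],None,fx=2,fy=2))
E
```

```text
[432.77341979 300.26125398 157.73826795] [-0.77854061 -0.43073462 -0.637392  ]
```

View pics/s2.png

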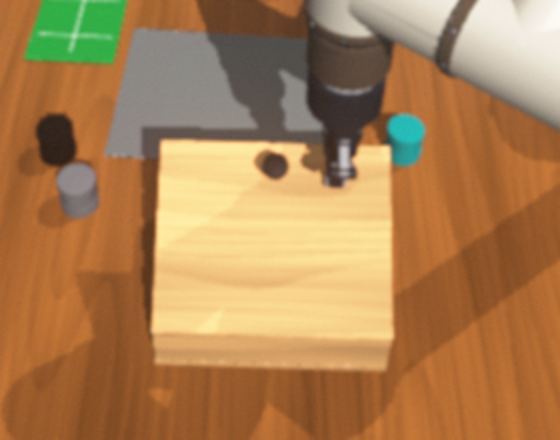

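The lid has come down with the fingers above it, and looks nearly shut. I'm following it down and pressing it closed.

>>> {"fn": "play_rows", "kwargs": {"travel": [[0, 0.008, 0.015], [0, 0.008, 0.015], [0, 0.006, 0.015], [0, 0.002, 0.013], [0, 0, 0.008], [0, 0, 0.004], [0, 0, 0], [0, 0, 0]], "rotation": [[0, 0, 0], [0, 0, 0], [0, 0, 0], [0, 0, 0], [0, 0, 0], [0, 0, 0], [0, 0, 0], [0, 0, 0]], "grip": [0, 0, 0, 0, 0, 0, 0, 0]}}

```text
clock: 37.5
position: [433.5, 278.5, 88.3]
ee_rot: [1.0, 0.0, 0.001, -0.001]
contact_force: [0.8, 0.8, -0.3]
gripper_width: -0.1
```

>>> {"fn": "play_rows", "kwargs": {"travel": [[0, 0, 0.004], [0, 0, 0.004], [0, 0, 0.003], [0, 0, 0.002], [0, 0, 0], [0, 0, 0]], "rotation": [[0, 0, 0], [0, 0, 0], [0, 0, 0], [0, 0, 0], [0, 0, 0], [0, 0, 0]], "grip": [0, 0, 0, 0, 0, 0]}}

```text
clock: 38.0
position: [432.9, 277.7, 74.6]
ee_rot: [1.0, 0.0, 0.0, -0.0]
contact_force: [-0.6, 0.6, 2.5]
gripper_width: 0.1
```

>>> {"fn": "play_rows", "kwargs": {"travel": [[0, 0, 0.002], [0, 0, 0.001], [0, 0, 0], [0, 0, 0]], "rotation": [[0, 0, 0], [0, 0, 0], [0, 0, 0], [0, 0, 0]], "grip": [0, 0, 0, 0]}}

```text
clock: 38.33
position: [433.0, 277.7, 74.3]
ee_rot: [1.0, 0.001, 0.001, -0.0]
contact_force: [-6.4, -2.7, 20.1]
gripper_width: 0.0
```

It meets a hard stop at z 74.3 (box 66 + lid 8), so the lid is shut. Retreating.

>>> {"fn": "play_rows", "kwargs": {"travel": [[0, 0, -0.01], [0, 0, -0.03], [0, 0, -0.04], [0, 0, -0.04], [0, 0, -0.04], [0, 0, -0.03], [-0.02, 0, 0], [-0.02, -0.02, 0], [-0.02, -0.03, 0], [-0.02, -0.03, 0], [0, 0, 0], [0, 0, 0]], "rotation": [[0, 0, 0], [0, 0, 0], [0, 0, 0], [0, 0, 0], [0, 0, 0], [0, 0, 0], [0, 0, 0], [0, 0, 0], [0, 0, 0], [0, 0, 0], [0, 0, 0], [0, 0, 0]], "grip": [0, 0, 0, 0, 0, 0, 0, 0, 0, 0, 0, 0]}}

```text
clock: 39.33
position: [351.7, 358.5, 261.1]
ee_rot: [1.0, 0.002, -0.0, 0.0]
contact_force: [0.3, -0.0, 0.4]
gripper_width: 0.4
```

```bash
python3 - <<'E'
from h import *
print(arm.read_state()["position"])
d=grab("top"); e=grab("side")
o=np.load("top0.npz")
for (u,v) in [(186,195),(186,245),(160,195),(140,195),(140,245)]:
    X=d["Rc"]@(np.linalg.solve(d["camera_matrix"],[u,v,1.])*d["depth"][v,u])+d["c"]; print(X.round(1))
# spots-covered tops
for c in RNG:
    for ce,a,b in blobs(d,c):
        if 110<ce[1]<300 and ce[0]<480: print(c,ce,a,cast(d,*ce,78).round(1))
a=cv2.resize(d["image"][170:290,290:460],(560,395),interpolation=cv2.INTER_CUBIC)
cv2.imwrite("pics/f1.png",a)
b=e["image"][60:420,150:430]; cv2.imwrite("pics/f2.png",cv2.resize(b,None,fx=1.6,fy=1.6))
E
```

```text
[351.71842149 358.4882542  261.1006453 ]
[580.  247.5  76.1]
[417.6 246.3  78.2]
[580.3 331.2  78.4]
[581.1 397.3  73.6]
[418.6 396.1  72.2]
red [374.8 223.1] 156 [ 484.1 -368.7   78. ]
yellow [354.  198.2] 154 [ 566.1 -301.7   78. ]
blue [339.9 229.3] 170 [ 464.6 -253.9   78. ]
```

View pics/f1.png

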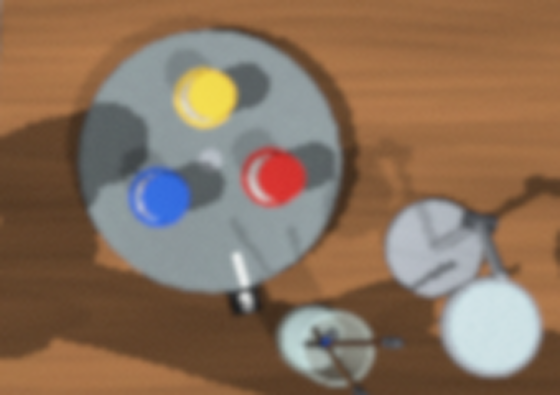

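View pics/f2.png

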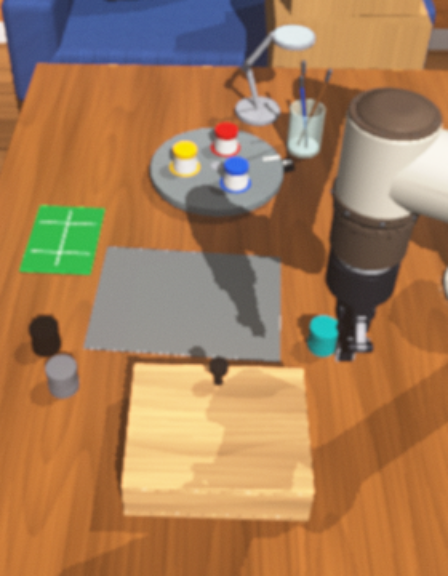

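The pots stand on their spots within about 2 mm, the white line is at the pointer, the lid is shut (depth reads about 76 mm all over), and nothing else has moved. Handing in.

```bash
python3 -c "
from bench import workorder
print(workorder.job_done())"
```

```text
the job is handed in; nothing more can be done
None
```

The job is finished and handed in at about 39 s on the robot's clock. There were four pots on the mat: red, yellow and two blue.

- **Weights:** red (−2.05 N), yellow (−1.85 N) and one blue (about −1.9 N) felt full. The other blue (−0.41 N) had dried out. Force readings were noisy while the arm was still settling: one reading just after releasing the first blue pot showed −1.3 N with nothing held. It fell to −0.3 N once settled, so the dry pot's −0.41 N is close to the empty reading. I used settled averages for every decision.
- **Spinner:** the three full pots stand on their colour spots, within about 2 mm by the top camera. The white line still looks to be at the pointer.
- **Knocked pot:** the red pot was knocked about 3 cm aside while I was placing yellow. I found it again in the camera image before picking it up.
- **Box:** the dried-out blue pot is standing in the empty compartment. The lid was pushed down to a hard stop at 74.3 mm (box 66 plus lid 8), and depth over the lid reads 72 to 78 mm.
- **Bystanders:** the magnifier, jar, tile and look-alikes show no visible change in the last images. The gripper is clear of everything.

No check failed. The wrist and top cameras disagreed by 2 to 3 mm in x, which is about the stated calibration error.

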